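Set the chill-table selector wheel to blue and start it

TASK

With a fingertip, turn the black knurled selector wheel on the control console, without passing it through the red mark, until it clicks into the detent where its white pointer line aims at the blue mark. Only then press the green start button fully down, and leave the wheel set at blue with the hand clear of everything. Do not move or pick up the bottle, the tape roll or the scraper.

Things in the scene. Friction and masses are not known exactly. Their poses are not given: they have to be found in the camera images.
- console: Fixed low control box, aluminium with a grey top, 170 x 270 x 55 mm (its x, y, z), bolted to the steel table; origin at the centre of its underside, z up. It does not move when pushed. The selector wheel's axis is at (0, +52 mm) and the start button at (-10, -85 mm) in its frame. Its position and yaw (up to about 30 degrees) change from run to run.
- wheel (a joint): Turn angle of the selector wheel in rad, positive counter-clockwise seen from above, 0 when the pointer looks along the console's +x. Range -1.57 to 1.57. It has a detent every 30 degrees (0.524 rad): at 0, +-0.524, +-1.047, +-1.571. It takes about 0.06 N m to pass over the hump half-way between two detents; left alone it snaps into the nearest detent. It starts resting in one of the three middle detents. The coloured marks stand at +1.047 and -1.047, which is which changes.
- wheel_top (a point): Centre of the flat top face of the black selector wheel, on its upright axis, 78 mm above the table. The wheel is a disc of 88 mm diameter (too wide for most grippers) and 22 mm high, with fine vertical knurling round its rim and a white pointer line from near the centre to the rim, also down the rim. A fingertip pressed lightly (about 5 N) on the top face off-centre, or against the rim, drives it round by friction. It turns but does not tilt or sink.
- pointer (a point): Point that the wheel's white pointer line aims at: it turns with the wheel, 62 mm from the wheel's axis, just above the console's top. When the wheel is set to a mark this point is over the mark's centre.
- blue_mark: Fixed blue disc, 17 mm diameter, 3 mm high, on the console's top 62 mm from the wheel's axis: the wanted setting. Origin at the centre of its underside.
- red_mark: Fixed red disc of the same size, on the other side of the dial, 120 degrees from the blue one: the setting to stay away from.
- start_top (a point): Centre of the top of the round green start button, 30 mm diameter, in a black housing on the console. It presses straight down against a spring.
- start (a joint): Travel of the start button in m: 0 up, 0.006 fully down (5 N). It springs back when let go.
- bottle_mid (a point): Half-way up the axis of a loose white bottle with a blue cap, 64 mm diameter, 170 mm high, standing beside the console: leave it alone.
- tape_mid (a point): Centre, half-way up, of a loose brown tape roll lying flat, 90 mm outer and 60 mm inner diameter, 48 mm high, beside the console: leave it alone.
- scraper_mid (a point): Point on the loose hand scraper (blue handle, white blade, 180 x 85 x 18 mm), near its middle, lying beyond the console: leave it alone.

How it is judged:
On the way, in this order (a step that is already met when the one before it is completed fails the run):
1. the wheel has clicked into the detent at the blue mark (horizontal distance between pointer and blue_mark below 0.008 m and velocity of joint wheel between -0.1 and 0.1 rad/s), for 0.2 s.
2. the start button is pressed fully down with the wheel at blue (horizontal distance between pointer and blue_mark below 0.008 m and value of joint start above 0.0048 m), for 0.05 s.
At the end, for the whole second after the job is handed in: the wheel rests in the detent at the blue mark (pointer point within 8 mm of the mark's centre), the start button has been pressed after that and is up again, and the bottle, tape roll and scraper are within 15 mm of where they were (all of step 1 and value of joint start below 0.002 m and distance of each of bottle_mid, tape_mid, scraper_mid from where it was at the start of the episode below 0.015 m); the robot touches nothing.
It fails at once if the wheel is turned to the red mark (horizontal distance between pointer and red_mark below 0.01 m).
It fails at once if the start button is pressed while the wheel is not at blue (value of joint start above 0.003 m and not (horizontal distance between pointer and blue_mark below 0.012 m)).
It fails at once if the bottle is moved or lifted (distance of bottle_mid from where it was at the start of the episode above 0.015 m).
It fails at once if the tape roll is moved or lifted (distance of tape_mid from where it was at the start of the episode above 0.015 m).
It fails at once if the scraper is moved or lifted (distance of scraper_mid from where it was at the start of the episode above 0.015 m).
It also fails if it takes over 42 s, if anything falls off the work surface, if the arm or the gripper's body presses on something with over 40 N, if the wrist force passes 120 N, or if a joint passes its speed limit or range.

ROBOT

A 7-joint arm with a two-finger parallel gripper is mounted at the origin on the work surface. World frame = base frame: x ahead of the robot, y to its left, z up, the work surface at z = 0. Lengths are in m, angles in rad, forces in N, time in s.
With the tool pointing down it reaches from about 0.425 to 0.875 m from the base axis. Payload 4.7 kg.
Tool frame: the origin (TCP) lies on the centre line of the jaws, within the pads' length; the fingertips stand 22 mm ahead of it and the grasp point (between the pads) lies 3 mm ahead of it; z points along the fingers, x is the direction in which the jaws open and shut, and the axes are right-handed (so a half turn about z gives the same grasp; the last joint's range is limited). The gripper opens to 85 mm and grips with 20 to 120 N. Pads are 22 mm wide; open, the fingers measure 114 mm over their backs; the gripper's body (76 mm by 85 mm) begins 54 mm behind the grasp point. The pads swing forward as they close: fully open they stand 13 mm farther back than shut.
Start: joints at [1.246, 0.321, -0.07, 1.45, 0.023, 1.371, -0.057], TCP at [0.216, -0.613, 0.253] pointing down, gripper open.
Joint ranges: [-2.86, 2.86], [-0.3, 2.09], [-1.38, 1.24], [0.06, 2.45], [-1.56, 4.7], [0.09, 2.05], [-2.69, 2.69]. Speed limits (rad/s): [2.57, 2.57, 3.14, 3.14, 3.14, 3.14, 3.14].

INTERFACE

Orientations are given as a unit quaternion [x, y, z, w].
In Python, from cell import arm gives the robot as it stands. The module is installed in compiled form; this text tells all that it offers.
- The arm moves only by the tool carry_out, never from a script. Its argument "series" is a list of rows, each a list of 3 entries, a list of its own where there are three numbers: the closure, from 0 (fully open) to 1 (shut), then the shift along the tool's x, y, z in m, then the turn about the tool's z in degrees. In form: [[hand, [x, y, z], spin], ...]. A call has 1 to 8 rows; each row shifts and turns the commanded pose from where the row before left it, along the tool's axes as they then stand; what a row does not reach is not made up. A row lasts 1/12 s, in which the tool goes at most 41.7 mm and 7.16 degrees, less where a joint would pass 70% of its speed; a pose out of reach is approached as far as the arm can. A call with a gripper value outside its range is refused whole. The fingers move at their own pace and stop on an object; the grip force is fixed at half the most. Time passes only in rows, so rows that do not move let the fingers close. It gives the time, the measured TCP pose, the force and the opening at its end, in the units of the state.
- arm.get_obs(): the state, without advancing time (a new reading comes with each control period).
- arm.snapshot(name): name is "side" or "top"; returns the picture (384x512x3 uint8, red, green, blue); there is no depth.
- arm.get_calibration(name): a dict with "vertical_fov" (degrees; the focal length in pixels is half the picture's height over the tangent of half this angle, whatever the lens; pixels are square), "cx", "cy" (the principal point, pixels), "R" (3x3) and "t" (3): a world point X has camera coordinates R X + t. Camera axes: x right, y down, z forward; pixel columns grow to the right and rows downward; lengths in m; the calibration is good to about 2 mm. A picture is of the moment at which its call begins. get_calibration takes no time and is no camera call.
- arm.hand_in(): hands the job in, once; it reports no verdict.
The state is a dict: "time": time; "joint_pos": joint angles; "qd": joint speeds; "joint_torque": joint torques, N m; "tool_pos": TCP position; "eef_rot": TCP orientation; "contact_force": force on the tool from outside, world axes, zero at the start; "moment": the same for the moment, N m; "grip_width": finger opening in m.
Only numpy, scipy, OpenCV 4.12 (cv2) and the standard library are available. Lean on these libraries where they do the work, as an engineer would, in place of code of your own. Each camera call takes 0.05 s, during which the arm holds its last target.

## Working session

There is one attempt and no reset: what is moved stays moved. The work goes in short steps, Python scripts to look and compute and a tool call to move; the robot and the scene stay as the last step left them, time stands still between calls to the robot, and variables do not carry over. Pictures are saved under pics/ and viewed, and the job is handed in when it is done.

Besides the shell and the picture viewer there is one more tool, called after "Emit:" as name([rows], argument=value, ...), one row to a line, values as JSON. carry_out: Moves the arm, as the interface text tells. Its arguments: {"type":"object","properties":{"series":{"type":"array","items":{"type":"array"}}},"required":["series"]}

```bash
mkdir -p pics; python3 - <<'E'
from cell import arm
import cv2
o=arm.get_obs()
for k,v in o.items(): print(k,v)
for n in("side","top"):
    im=arm.snapshot(n); cv2.imwrite(f"pics/{n}0.png",im[:,:,::-1]); print(n,arm.get_calibration(n))
E
```

```text
time 0.0
joint_pos [ 1.24608775  0.3218293  -0.07007346  1.45170081  0.02260307  1.37078382
 -0.05691313]
qd [-0.0007512   0.00165782  0.00016971 -0.00061055 -0.00059887  0.00076011
  0.00129276]
joint_torque [-2.07463918e-04 -4.93580282e+01 -3.82143063e-01 -3.14326251e+01
  1.28997245e-02  1.13611721e-02 -2.48474879e-05]
tool_pos [ 0.21581728 -0.61259256  0.25220632]
eef_rot [ 8.16201525e-01 -5.77766506e-01 -8.18793700e-04 -5.14900832e-04]
contact_force [ 0.19803166 -0.80012269 -0.89748643]
moment [ 0.00116874 -0.03927475 -0.01533853]
grip_width 0.08535743292454029
side {'vertical_fov': 52.664570794768196, 'cx': 259.8515779996985, 'cy': 190.06468793651032, 'R': array([[ 0.91264801, -0.40873064, -0.00358809],
       [-0.21438063, -0.47117612, -0.85558986],
       [ 0.34801517,  0.7816216 , -0.51764188]]), 't': array([-0.5108083 ,  0.23406495,  0.62253742])}
top {'vertical_fov': 54.85989581372566, 'cx': 254.92067145104042, 'cy': 193.27280430814278, 'R': array([[ 1.80591049e-02, -9.99834839e-01,  2.04031242e-03],
       [-9.95107029e-01, -1.81718933e-02, -9.71173635e-02],
       [ 9.71383998e-02, -2.76476577e-04, -9.95270845e-01]]), 't': array([0.04165532, 0.56688404, 0.97876421])}
```

View pics/top0.png

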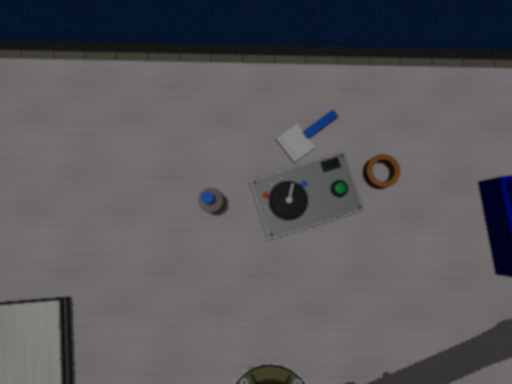

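View pics/side0.png

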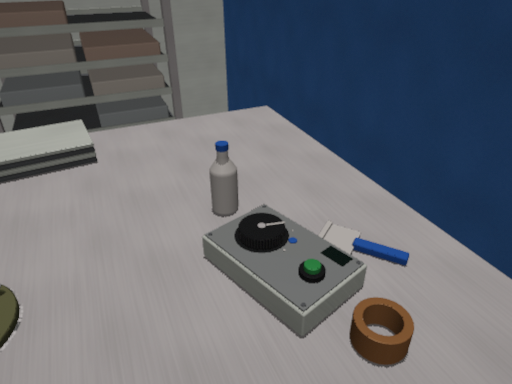

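```bash
cat > h.py <<'E'
from cell import arm
import cv2, numpy as np
def ray(n,u,v):
    c=arm.get_calibration(n); f=192/np.tan(np.radians(c['vertical_fov']/2))
    d=np.array([(u-c['cx'])/f,(v-c['cy'])/f,1]); R=np.array(c['R']);t=np.array(c['t'])
    return -R.T@t, R.T@d
def onz(n,u,v,z):
    o,d=ray(n,u,v); return o+d*(z-o[2])/d[2]
def proj(n,X):
    c=arm.get_calibration(n); f=192/np.tan(np.radians(c['vertical_fov']/2))
    p=np.array(c['R'])@X+c['t']; return p[:2]/p[2]*f+[c['cx'],c['cy']]
def cents(im,box):
    x0,y0,x1,y1=box; c=cv2.cvtColor(im[y0:y1,x0:x1],cv2.COLOR_BGR2HSV).astype(int); H,S,V=c[...,0],c[...,1],c[...,2]
    ms=dict(red=((H<6)|(H>174))&(S>120)&(V>60),blue=(H>105)&(H<130)&(S>130)&(V>60),green=(H>45)&(H<85)&(S>110)&(V>40))
    out={}
    for k,m in ms.items():
        n,l,st,ce=cv2.connectedComponentsWithStats(m.astype(np.uint8))
        out[k]=[(st[i,4],np.round(ce[i]+[x0,y0],2)) for i in range(1,n) if st[i,4]>5]
    return out
E
python3 - <<'E'
from h import *
t=cv2.imread('pics/top0.png'); s=cv2.imread('pics/side0.png')
print(cents(t,(245,150,365,245))); print(cents(s,(200,200,365,320)))
cv2.imwrite('pics/tc.png',cv2.resize(t[140:250,240:370],None,fx=6,fy=5.4,interpolation=cv2.INTER_CUBIC) if 0 else cv2.resize(t[145:245,240:370],None,fx=6,fy=6,interpolation=cv2.INTER_CUBIC))
cv2.imwrite('pics/sc.png',cv2.resize(s[195:325,195:370],None,fx=4.5,fy=4.5,interpolation=cv2.INTER_CUBIC))
E
```

```text
{'red': [(np.int32(27), array([265.41, 194.93]))], 'blue': [(np.int32(26), array([303.5 , 183.12]))], 'green': [(np.int32(124), array([339.93, 187.56]))]}
{'red': [], 'blue': [(np.int32(38), array([292.26, 239.97])), (np.int32(137), array([359.07, 244.77]))], 'green': [(np.int32(232), array([312.02, 266.53]))]}
```

View pics/tc.png

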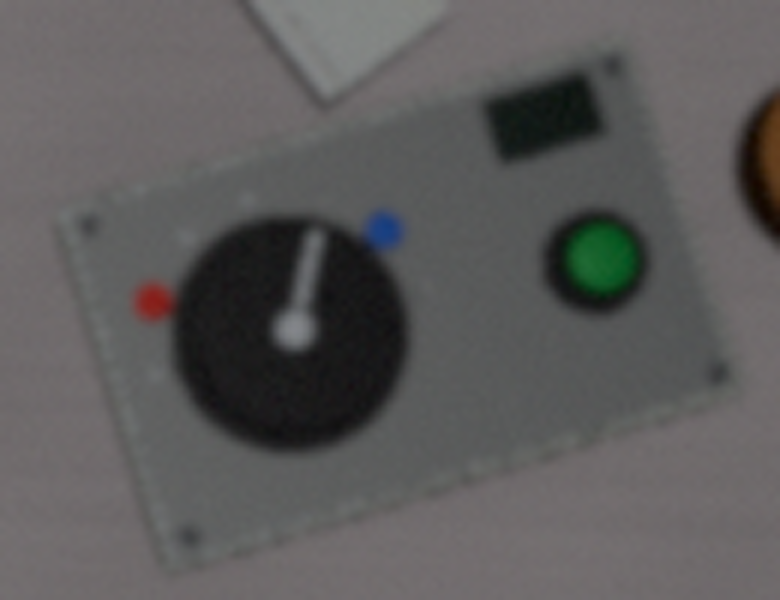

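View pics/sc.png

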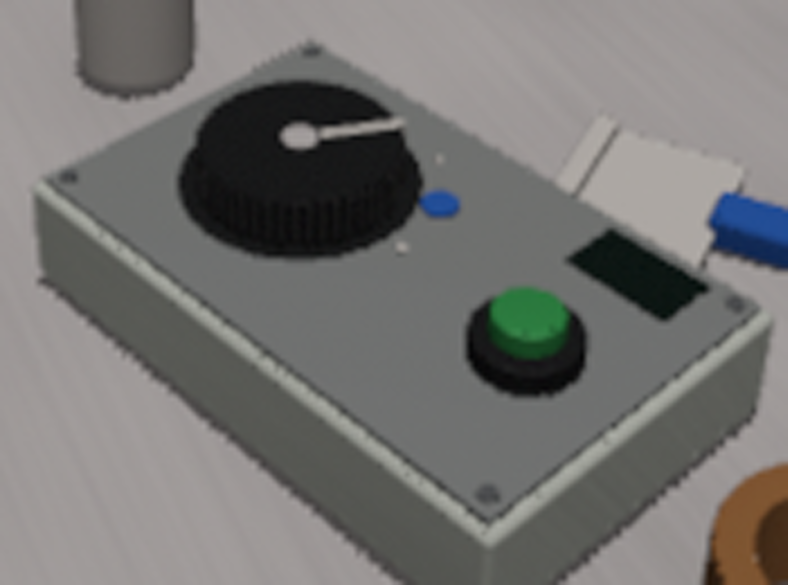

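```bash
python3 - <<'E'
from h import *
g=lambda x,y:((x+.5)/6-.5+240,(y+.5)/6-.5+145)
gs=lambda x,y:((x+.5)/4.5-.5+195,(y+.5)/4.5-.5+195)
W=onz('top',*g(293,331),.079); Ws=onz('side',*gs(298,136),.079); print('wheel',W,Ws)
tip=onz('top',*g(320,234),.0785);tips=onz('side',*gs(400,123),.0785)
B=onz('top',303.5,183.12,.058);Bs=onz('side',292.26,239.97,.058);Rr=onz('top',265.41,194.93,.058)
G=onz('top',339.9,187.56,.075);print('B',B,Bs,'R',Rr)
o1,d1=ray('top',339.9,187.56);o2,d2=ray('side',312.02,266.53-1)
A=np.stack([d1,-d2],1);k=np.linalg.lstsq(A,o2-o1,rcond=None)[0];print('green',G,o1+k[0]*d1,o2+k[1]*d2, onz('side',*gs(529,310),.078))
an=lambda v:np.degrees(np.arctan2(v[1],v[0]))
sc=[onz('top',*g(*p),.056) for p in[(89,224),(613,66),(718,372),(190,536)]]
print('cen',np.mean(sc,0),'yaw',an(sc[0]-sc[1])-90,an(sc[3]-sc[2])-90,an(sc[0]-sc[3]),an(sc[1]-sc[2]))
print('ptr',an(tip-W),an(tips-Ws),'blue',an(B-W),an(Bs-Ws),np.linalg.norm(B-W),'red',an(Rr-W),np.linalg.norm(Rr-W))
y=np.radians(an(sc[0]-sc[1])-90);c=np.mean(sc,0);M=np.array([[np.cos(y),-np.sin(y)],[np.sin(y),np.cos(y)]])
print('W',c[:2]+M@[0,.052],'G',c[:2]+M@[-.01,-.085])
from scipy.spatial.transform import Rotation as Ro
print(Ro.from_quat(arm.get_obs()['eef_rot']).as_matrix().round(3))
for n,u,v in[('tape',382,171),('scr',296,142),('scrh',335,114),('bot',208,198)]: print(n,onz('top',u,v,.17 if n=='bot' else .02))
E
```

```text
wheel [ 0.54582274 -0.03463797  0.079     ] [ 0.54578146 -0.03637147  0.079     ]
B [ 0.59238957 -0.07605063  0.058     ] [ 0.59196694 -0.07904411  0.058     ] R [0.55917784 0.02422014 0.058     ]
green [ 0.58033319 -0.16839011  0.075     ] [ 0.5806631  -0.16903964  0.0721909 ] [ 0.58078462 -0.16909305  0.07221752] [ 0.57994128 -0.17025006  0.078     ]
cen [ 0.56309716 -0.08512802  0.056     ] yaw 17.95159332349253 18.169811211027834 18.851228950713935 18.5462857449027
ptr -14.987954511058474 -11.447557274081547 blue -41.647231307445615 -42.73609838323858 0.06576075619218226 red 77.21586339634773 0.06390333031044236
W [ 0.54707007 -0.03565952] G [ 0.57978213 -0.16907212]
[[ 0.332 -0.943 -0.001]
 [-0.943 -0.332  0.002]
 [-0.002  0.    -1.   ]]
tape [ 0.63490316 -0.29748936  0.02      ]
scr [ 0.71199532 -0.05961472  0.02      ]
scrh [ 0.79389329 -0.16826284  0.02      ]
bot [0.53907089 0.16108225 0.17      ]
```

Emit:
carry_out([
  [1, [-0.012, -0.015, 0], 0],
  [1, [-0.0224, -0.0279, 0], 0],
  [1, [-0.0224, -0.0279, 0], 0],
  [1, [-0.0224, -0.0279, 0], 0],
  [1, [-0.0224, -0.0279, 0], 0],
  [1, [-0.0224, -0.0279, 0], 0],
  [1, [-0.0224, -0.0279, 0], 0],
  [1, [-0.0224, -0.0279, 0], 0],
])

```text
time: 0.77
tool_pos: [0.3587, -0.3822, 0.253]
eef_rot: [0.816, -0.578, -0.0, 0.0]
contact_force: [0.5, -0.6, 0.4]
grip_width: 0.0002
```

Emit:
carry_out([
  [1, [-0.0224, -0.0279, 0], 0],
  [1, [-0.0224, -0.0279, 0], 0],
  [1, [-0.0224, -0.0279, 0], 0],
  [1, [-0.0224, -0.0279, 0], 0],
  [1, [-0.0224, -0.0279, 0], 0],
  [1, [-0.0224, -0.0279, 0], 0],
  [1, [-0.0224, -0.0279, 0], 0],
  [1, [0, 0, 0], 0],
])

```text
time: 1.43
tool_pos: [0.4937, -0.1626, 0.2534]
eef_rot: [0.82, -0.573, -0.0, -0.002]
contact_force: [-0.3, 1.0, 0.2]
grip_width: -0.0001
```

Emit:
carry_out([
  [1, [-0.0173, -0.023, 0], 0],
  [1, [-0.0173, -0.023, 0], 0],
  [1, [-0.0173, -0.023, 0.01], 0],
  [1, [-0.0173, -0.023, 0.03], 0],
  [1, [0, 0, 0.03], 0],
  [1, [0, 0, 0.03], 0],
  [1, [0, 0, 0.02], 0],
  [1, [0, 0, 0], 0],
])

```text
time: 2.1
tool_pos: [0.5504, -0.0751, 0.1281]
eef_rot: [0.816, -0.578, -0.004, 0.002]
contact_force: [-0.8, 0.0, 0.1]
grip_width: -0.0001
```

```bash
python3 - <<'E'
from h import *
o=arm.get_obs(); print(o['tool_pos'],o['eef_rot'],o['contact_force'],o['moment'])
s=arm.snapshot('side')[:,:,::-1]
cv2.imwrite('pics/s1.png',cv2.resize(s[120:320,170:400],None,fx=3,fy=3))
E
```

```text
[ 0.55035873 -0.07509067  0.1281119 ] [ 0.81632912 -0.57756686 -0.00442608  0.00192401] [-0.84460565  0.01906178  0.09249216] [0.00353664 0.0173749  0.02269319]
```

View pics/s1.png

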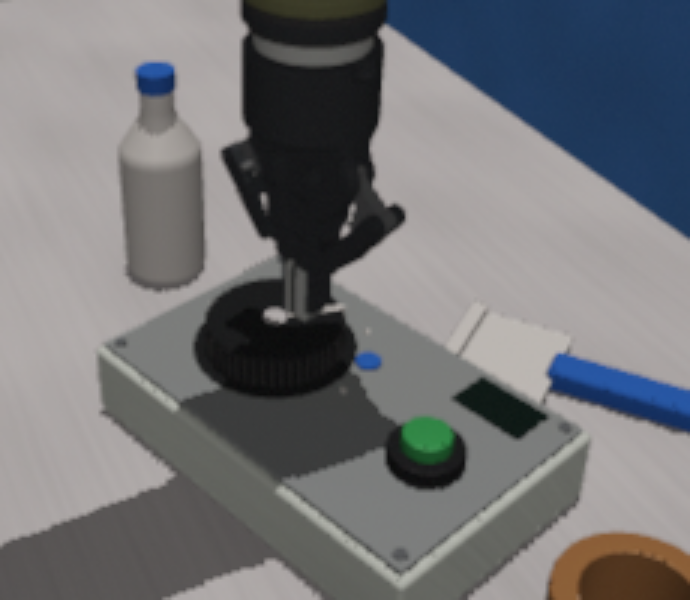

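Emit:
carry_out([
  [1, [-0.0067, -0.0087, 0], 0],
  [1, [0, 0, 0.008], 0],
  [1, [0, 0, 0.008], 0],
  [1, [0, 0, 0.006], 0],
  [1, [0, 0, 0.002], 0],
  [1, [0, 0, 0.001], 0],
  [1, [0, 0, 0], 0],
  [1, [0, 0, 0], 0],
])

```text
time: 2.82
tool_pos: [0.5602, -0.0663, 0.1085]
eef_rot: [0.816, -0.578, 0.0, -0.0]
contact_force: [0.1, 0.8, 0.7]
grip_width: -0.0001
```

Emit:
carry_out([
  [1, [0, 0, 0.002], 0],
  [1, [0, 0, 0.002], 0],
  [1, [0, 0, 0.001], 0],
  [1, [0, 0, 0], 0],
])

```text
time: 3.15
tool_pos: [0.5599, -0.0661, 0.103]
eef_rot: [0.816, -0.578, -0.0, 0.0]
contact_force: [0.0, -0.1, 0.1]
grip_width: -0.0003
```

Emit:
carry_out([
  [1, [0, 0, 0.001], 0],
  [1, [0, 0, 0.001], 0],
  [1, [0, 0, 0.001], 0],
  [1, [0, 0, 0], 0],
])

```text
time: 3.48
tool_pos: [0.5601, -0.0661, 0.1002]
eef_rot: [0.816, -0.578, 0.0, 0.0]
contact_force: [0.3, 0.1, 0.4]
grip_width: -0.0002
```

Emit:
carry_out([
  [1, [0, 0, 0.001], 0],
  [1, [0, 0, 0], 0],
  [1, [0, 0, 0], 0],
])

```text
time: 3.73
tool_pos: [0.5606, -0.066, 0.1001]
eef_rot: [0.816, -0.578, 0.0, -0.0]
contact_force: [-1.2, 1.0, 5.3]
grip_width: -0.0
```

Emit:
carry_out([
  [1, [0, 0, 0.0005], 0],
  [1, [0.0001, 0.0018, 0], 3],
  [1, [0.0001, 0.0018, 0], 3],
  [1, [0.0001, 0.0018, 0], 3],
  [1, [0, 0, 0], 0],
])

```text
time: 4.15
tool_pos: [0.5566, -0.0676, 0.1001]
eef_rot: [0.768, -0.641, 0.002, -0.001]
contact_force: [1.9, 1.4, 5.1]
grip_width: -0.0
```

Emit:
carry_out([
  [1, [0, 0, 0.0006], 0],
  [1, [0.0001, 0.0018, 0], 3],
  [1, [0.0001, 0.0018, 0], 3],
  [1, [0.0001, 0.0018, 0], 3],
  [1, [0, 0, 0], 0],
])

```text
time: 4.57
tool_pos: [0.5515, -0.0688, 0.1]
eef_rot: [0.715, -0.699, 0.002, -0.001]
contact_force: [1.1, 0.8, 8.5]
grip_width: -0.0001
```

```bash
python3 - <<'E'
from h import *
s=arm.snapshot('side')[:,:,::-1]
cv2.imwrite('pics/s2.png',cv2.resize(s[190:290,210:340],None,fx=6,fy=6))
E
```

```text
(no output)
```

View pics/s2.png

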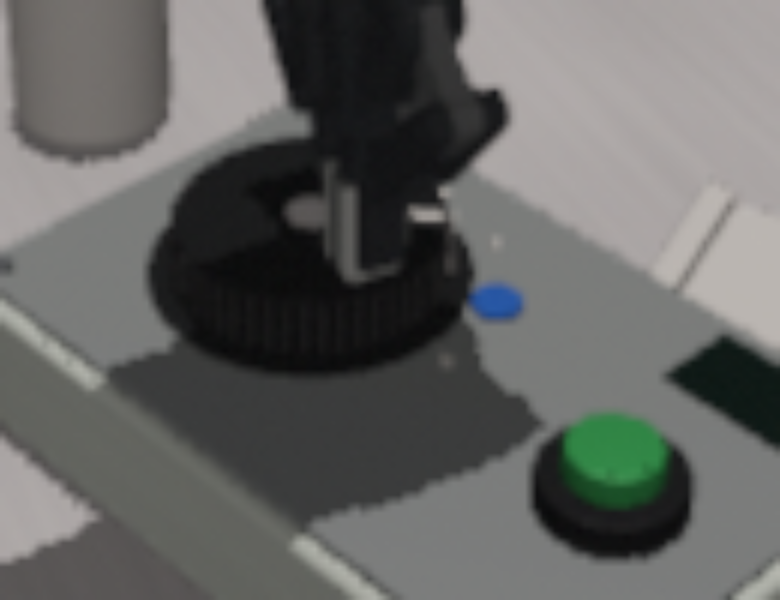

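The wheel is turning with the finger: the pointer's rim line is now at about (450,255) in the crop, closer to the blue mark at (497,302). I'll keep going.

Emit:
carry_out([
  [1, [0.0001, 0.0018, 0], 3],
  [1, [0.0001, 0.0018, 0], 3],
  [1, [0.0001, 0.0018, 0], 3],
  [1, [0.0001, 0.0018, 0], 3],
  [1, [0, 0, 0], 0],
])

```text
time: 5.03
tool_pos: [0.5441, -0.0691, 0.1]
eef_rot: [-0.638, 0.77, -0.002, 0.001]
contact_force: [-0.0, -0.0, 8.7]
grip_width: 0.0001
```

```bash
python3 - <<'E'
from h import *
s=arm.snapshot('side')[:,:,::-1]
cv2.imwrite('pics/s3.png',cv2.resize(s[190:290,210:340],None,fx=6,fy=6))
E
```

```text
(no output)
```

View pics/s3.png

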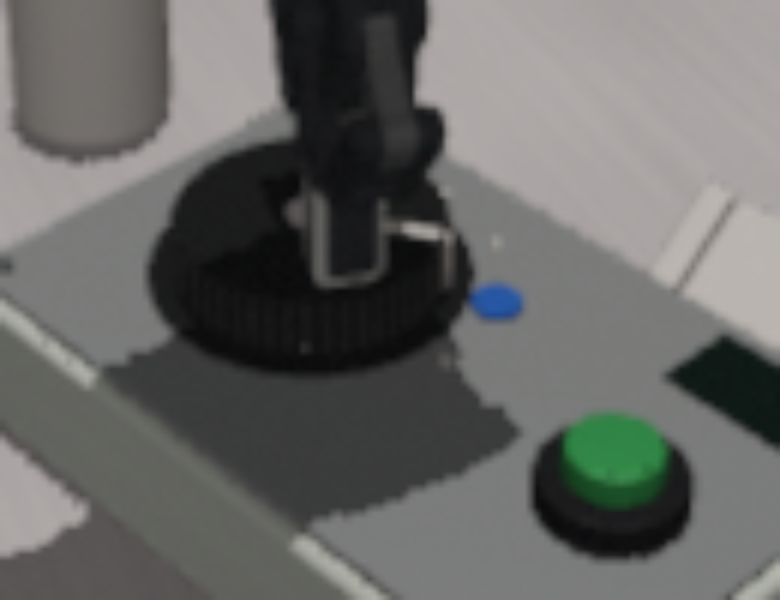

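```bash
python3 - <<'E'
from h import *
W=np.array([.5465,-.0357])
for x,y,z in[(455,233,.078),(447,285,.06)]:
    p=onz('side',(x+.5)/6-.5+210,(y+.5)/6-.5+190,z); v=p[:2]-W; print(p,np.hypot(*v),np.degrees(np.arctan2(v[1],v[0])))
E
```

```text
[ 0.58405137 -0.06478093  0.078     ] 0.04749532103772602 -37.75530034615523
[ 0.58064461 -0.0670256   0.06      ] 0.04633732174291618 -42.534481142188866
```

Emit:
carry_out([
  [1, [0, 0, -0.002], 0],
  [1, [0, 0, -0.01], 0],
  [1, [0, 0, -0.03], 0],
  [1, [0, 0, -0.03], 0],
  [1, [0, 0, 0], 0],
])

```text
time: 5.5
tool_pos: [0.5456, -0.0691, 0.1761]
eef_rot: [-0.639, 0.769, -0.003, 0.003]
contact_force: [1.7, 0.7, 0.3]
grip_width: 0.0003
```

```bash
python3 - <<'E'
from h import *
from scipy.spatial.transform import Rotation as Ro
s=arm.snapshot('side')[:,:,::-1]
cv2.imwrite('pics/s4.png',cv2.resize(s[190:290,210:340],None,fx=6,fy=6))
o=arm.get_obs(); M=Ro.from_quat(o['eef_rot']).as_matrix(); print(o['tool_pos'],M.round(3), o['joint_pos'].round(2))
print(M.T@(np.array([.5800,-.1695,.13])-o['tool_pos']))
E
```

```text
[ 0.54444324 -0.06911901  0.17367829] [[-0.183 -0.983  0.006]
 [-0.983  0.183 -0.001]
 [ 0.    -0.006 -1.   ]] [ 0.52  0.19 -0.49  1.8   0.1   1.17 -1.75]
[ 0.09214195 -0.05310267  0.04402713]
```

View pics/s4.png

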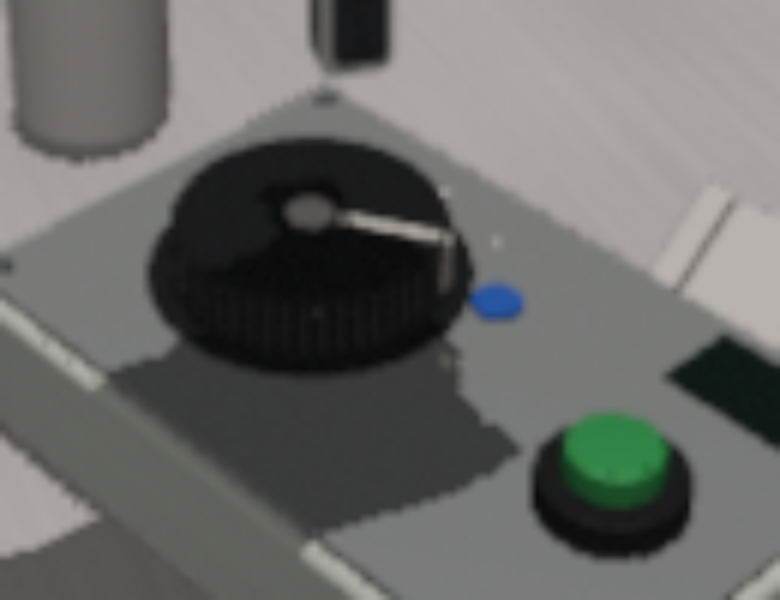

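```bash
python3 - <<'E'
from h import *
q=lambda x,y,z:onz('side',(x+.5)/6-.5+210,(y+.5)/6-.5+190,z)[:2]
h=q(308,212,.079);t=q(452,240,.078);b=q(497,302,.058)
for v in(t-h,b-h):print(np.hypot(*v),np.degrees(np.arctan2(v[1],v[0])))
t=arm.snapshot('top')[:,:,::-1]
cv2.imwrite('pics/t4.png',cv2.resize(t[145:245,240:370],None,fx=6,fy=6))
E
```

```text
0.04725051324505635 -40.93527352383457
0.06288803574768607 -42.32181891008446
```

View pics/t4.png

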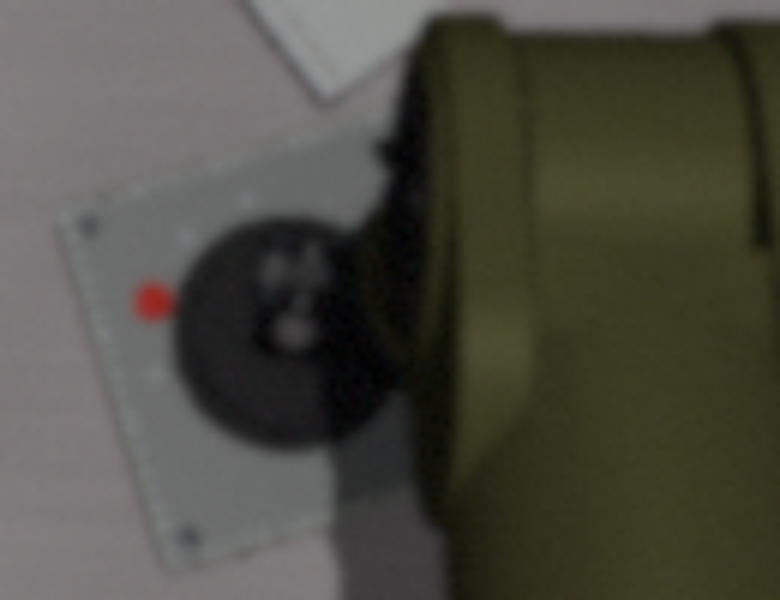

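Side view: the pointer is at −40.9° and the blue mark at −42.3°, so the wheel has clicked into blue. The arm hides that part in the top view. Next is the button.

Emit:
carry_out([
  [1, [0.023, -0.0133, 0], 0],
  [1, [0.023, -0.0133, 0], 0],
  [1, [0.023, -0.0133, 0], 0],
  [1, [0.023, -0.0133, 0], 0],
  [1, [0, 0, 0.02], 0],
  [1, [0, 0, 0.02], 0],
  [1, [0, 0, 0.005], 0],
  [1, [0, 0, 0], 0],
])

```text
time: 6.27
tool_pos: [0.5755, -0.1685, 0.122]
eef_rot: [-0.639, 0.769, 0.003, -0.002]
contact_force: [0.1, -0.7, -0.4]
grip_width: 0.0004
```

```bash
python3 - <<'E'
from h import *
from scipy.spatial.transform import Rotation as Ro
s=arm.snapshot('side')[:,:,::-1]
cv2.imwrite('pics/s5.png',cv2.resize(s[190:310,210:340],None,fx=5,fy=5))
o=arm.get_obs(); M=Ro.from_quat(o['eef_rot']).as_matrix(); print(o['tool_pos'])
print(M.T@(np.array([.5800,-.1695,.1])-o['tool_pos']))
E
```

```text
[ 0.57676677 -0.16849413  0.12380685]
[ 0.00041156 -0.00344271  0.02379517]
```

View pics/s5.png

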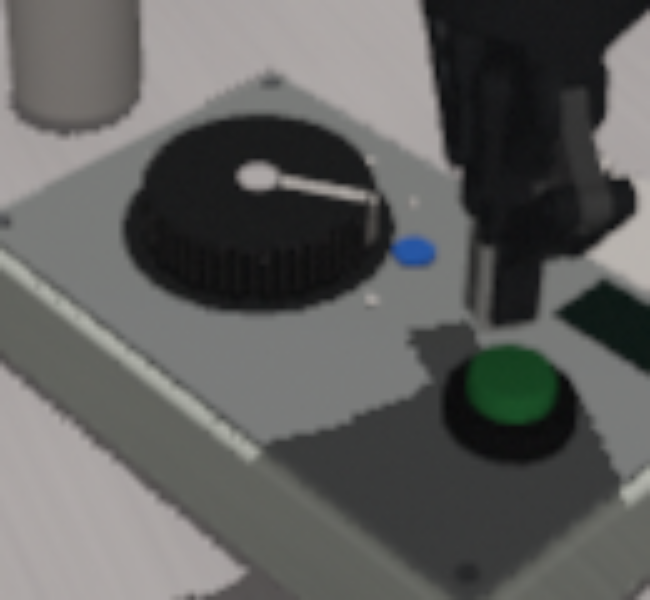

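The wheel still points at blue and the fingertip is over the button. Pressing down.

Emit:
carry_out([
  [1, [0, -0.003, 0.008], 0],
  [1, [0, 0, 0.008], 0],
  [1, [0, 0, 0.004], 0],
  [1, [0, 0, 0.003], 0],
  [1, [0, 0, 0], 0],
  [1, [0, 0, 0], 0],
])

```text
time: 6.82
tool_pos: [0.5808, -0.1696, 0.1022]
eef_rot: [-0.639, 0.769, 0.0, -0.0]
contact_force: [0.0, 0.6, 0.5]
grip_width: -0.0001
```

Emit:
carry_out([
  [1, [0, 0, 0.002], 0],
  [1, [0, 0, 0.002], 0],
  [1, [0, 0, 0.002], 0],
  [1, [0, 0, 0], 0],
])

```text
time: 7.15
tool_pos: [0.5812, -0.1698, 0.0964]
eef_rot: [-0.639, 0.769, -0.0, 0.0]
contact_force: [0.9, -0.3, 3.9]
grip_width: -0.0002
```

Emit:
carry_out([
  [1, [0, 0, 0.001], 0],
  [1, [0, 0, 0.001], 0],
  [1, [0, 0, 0.001], 0],
  [1, [0, 0, 0], 0],
])

```text
time: 7.48
tool_pos: [0.5812, -0.1698, 0.0935]
eef_rot: [-0.639, 0.769, -0.0, 0.0]
contact_force: [0.8, -0.3, 4.6]
grip_width: -0.0001
```

Emit:
carry_out([
  [1, [0, 0, 0.001], 0],
  [1, [0, 0, 0.001], 0],
  [1, [0, 0, 0], 0],
])

```text
time: 7.73
tool_pos: [0.5813, -0.1698, 0.093]
eef_rot: [-0.639, 0.769, -0.001, 0.0]
contact_force: [-3.1, 0.6, 12.0]
grip_width: 0.0003
```

```bash
python3 - <<'E'
from h import *
s=arm.snapshot('side')[:,:,::-1]
cv2.imwrite('pics/s6.png',cv2.resize(s[190:310,210:340],None,fx=5,fy=5))
E
```

```text
(no output)
```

View pics/s6.png

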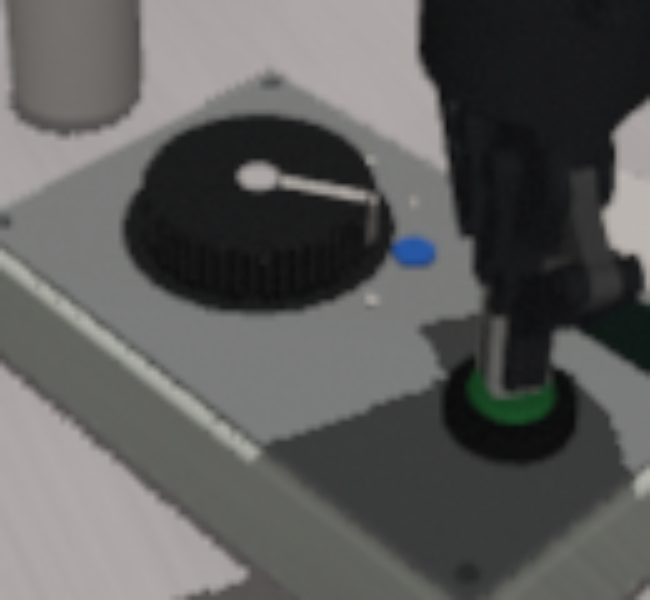

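The finger is on the green cap, away from the housing, and the cap is down flush (about (510,400) in the crop). The wheel still points at blue. Now lift clear and back off toward the robot.

Emit:
carry_out([
  [1, [0, 0, -0.005], 0],
  [1, [0, 0, -0.02], 0],
  [1, [0, 0, -0.035], 0],
  [1, [0, 0, -0.035], 0],
  [1, [0, 0, -0.035], 0],
  [1, [0.03, 0.005, 0], 0],
  [1, [0.03, 0.005, 0], 0],
  [1, [0, 0, 0], 0],
])

```text
time: 8.45
tool_pos: [0.5568, -0.2348, 0.2209]
eef_rot: [-0.635, 0.772, -0.001, -0.003]
contact_force: [-1.3, -0.8, -0.7]
grip_width: -0.0002
```

Emit:
carry_out([
  [1, [0.03, 0.01, 0], 0],
  [1, [0.03, 0.01, 0], 0],
  [1, [0.03, 0.01, 0], 0],
  [1, [0.03, 0.01, 0], 0],
  [1, [0, 0, 0], 0],
  [1, [0, 0, 0], 0],
  [1, [0, 0, 0], 0],
  [1, [0, 0, 0], 0],
])

```text
time: 9.12
tool_pos: [0.4993, -0.3357, 0.2207]
eef_rot: [-0.64, 0.769, 0.001, 0.0]
contact_force: [0.8, 0.4, -0.0]
grip_width: -0.0002
```

```bash
python3 - <<'E'
from h import *
o=arm.get_obs(); print(o['time'],o['tool_pos'],o['contact_force'],abs(o['qd']).max())
s=arm.snapshot('side')[:,:,::-1]
t=arm.snapshot('top')[:,:,::-1]
cv2.imwrite('pics/s7.png',s);cv2.imwrite('pics/t7.png',cv2.resize(t[95:245,190:410],None,fx=3.6,fy=3.6))
E
```

```text
9.1167 [ 0.49926172 -0.33573665  0.22066366] [ 0.80198439  0.44756416 -0.01177144] 0.007626106346598018
```

View pics/s7.png

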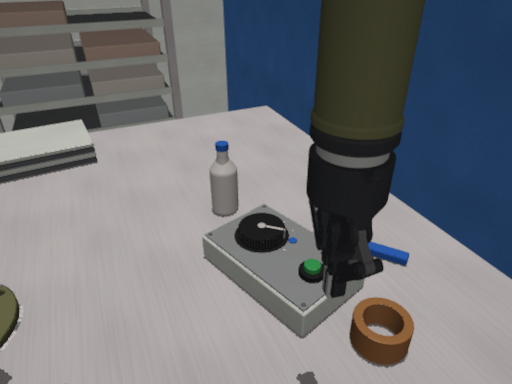

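View pics/t7.png

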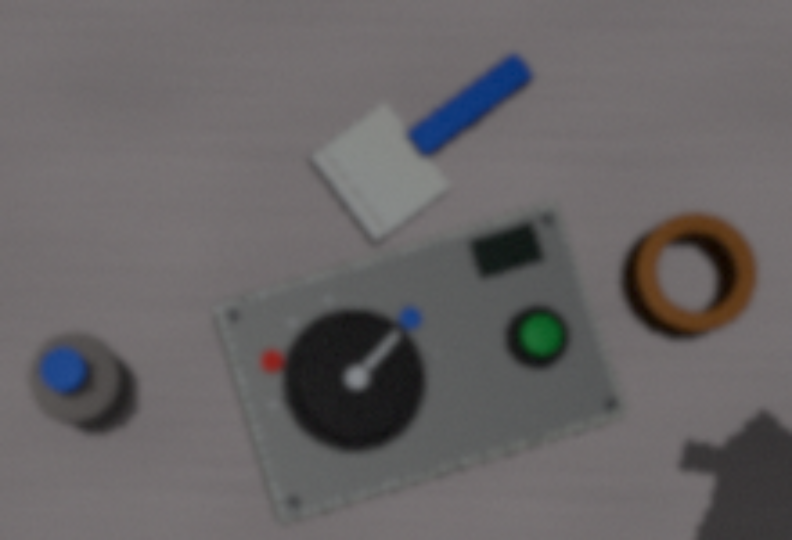

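The top view now shows the pointer, from hub (357,378) to tip (398,335), aiming at the blue disc (410,319). The button is up again, and the bottle, tape and scraper are where they were. The hand is clear, so I'm handing in.

```bash
python3 - <<'E'
from cell import arm
print(arm.hand_in())
E
```

```text
the job is handed in; nothing more can be done
None
```

I turned the wheel from its -30° detent one click clockwise to the blue mark, then pressed the green start button fully down and backed the hand away. The job was handed in just after 9 s on the clock; the hand-in reports no verdict.

- **Wheel:** I pressed the closed fingertips on the top face with about 5–9 N and followed the wheel round. It never went toward red. After I let go, the side view put the pointer at -40.9° and the blue mark at -42.3°, about 1.5 mm apart. The final top view also shows it aiming at blue.
- **Button:** it went down about 6 mm at 4–5 N, then hit a firm stop at 12 N. The wheel stayed at blue during the press, and the button is up again in the last pictures.
- **Other objects:** by eye, the bottle, tape roll and scraper look unmoved; I did not measure their positions again. The hand is clear, at about 0 N vertical force.

No check failed. One top-view check, right after turning the wheel, was blocked by the arm and could not confirm the setting, so I relied on the side view until the final pictures.

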